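# Click-test the canister lids and set aside the dud

### The arm

A 7-joint arm with a two-finger parallel gripper is mounted at the origin on the work surface. World frame = base frame: x ahead of the robot, y to its left, z up, the work surface at z = 0. Lengths are in mm, angles in rad, forces in N, time in s.
With the tool pointing down it reaches from about 400 to 900 mm from the base axis. Payload 5.6 kg.
Tool frame: the origin (TCP) lies midway between the tips of the shut fingers; the grasp point (between the pads) lies 19 mm behind it; x points along the fingers, y is the direction in which the jaws open and shut, and the axes are right-handed (so a half turn about x gives the same grasp; the last joint's range is limited). The gripper opens to 92 mm and grips with 3 to 60 N. Pads are 20 mm wide; open, the fingers measure 128 mm over their backs; the gripper's body (75 mm by 189 mm) begins 69 mm behind the grasp point.
Start: joints at [1.139, 0.468, -0.012, 1.603, 0.006, 1.071, -0.056], TCP at [246.361, -601.511, 214.592] pointing down, gripper open.
Joint ranges: [-2.53, 2.53], [-0.31, 2.02], [-1.57, 1.55], [0.28, 2.44], [-1.29, 4.43], [0.15, 1.84], [-2.92, 2.92]. Speed limits (rad/s): [2.57, 2.57, 3.14, 3.14, 3.14, 3.14, 3.14].

### API

Orientations are given as a rotation vector (axis times angle).
In Python, from cell import robot, grip, kin, viewer gives the robot as it stands. Calls block until the motion is done:
- robot.movep(position, orientation): joint-space move of the TCP to a pose.
- robot.servo_line(position, feed=150, rotation=None): straight line of the TCP; rotation=None keeps the orientation; feed is the mean speed in mm/s.
- robot.goto_joints(angles): joint-space move.
- grip(opening, newtons=None): opening from 0.0 (shut) to 1.0 (fully open); newtons is the grip in N (None keeps the last); returns when the fingers have stopped.
- robot.hold(seconds).
- kin.ik(position, orientation): joint angles nearest the present ones, or None.
- robot.observe(): the state.
- viewer.read_camera(name): name is "scene" or "top" or "wrist"; returns the picture (400x640x3 uint8, red, green, blue); there is no depth.
- viewer.camera_info(name): a dict with "camera_matrix" (3x3 intrinsics, pixels), "R" (3x3) and "t" (3): a world point X has camera coordinates R X + t. Camera axes: x right, y down, z forward; pixel columns grow to the right and rows downward; lengths in mm; the calibration is good to about 2 mm. A picture is of the moment at which its call begins: read the wrist's pose just before it. camera_info takes no time and is no camera call; for the wrist camera it gives the pose at the moment of the call.
A pose or a line that the arm cannot do raises robot.IKError and nothing moves.
- robot.job_done(): hands the job in, once; it reports no verdict.
Trained networks look in the newest picture that a camera, given by its name, has taken for a name from the list of things; names that differ only in an ending like _2 or _b are one class to them, and where a whole thing is asked for, a point or a joint stands for the part that bears it (a point fixed in the world has none). Each returns a list of dicts, best first, with "confidence" (0 to 1); they miss things now and then, are a little off and sometimes report something else, mostly with a low value. They report only what shows in the picture. A call takes as long as a camera call. They do not tell look-alikes from the thing itself.
- viewer.silhouettes(name, camera): "mask" (400x640 bool, what is visible of it).
- viewer.pinpoint(name, camera): "at" ([x, y, z] in mm, in the coordinates of the camera as it stood for that picture, good to about 4 mm: a listed point, or the origin of a listed thing).
The state is a dict: "t": time; "joints": joint angles; "joint_velocities": joint speeds; "joint_torque": joint torques, N m; "tcp_pos": TCP position; "tcp_rot": TCP orientation; "contact_force": force on the tool from outside, world axes, zero at the start; "wrist_torque": the same for the moment, N m; "grip_width": opening from 0.0 (shut) to 1.0 (fully open).
Only numpy, scipy, OpenCV 4.12 (cv2) and the standard library are available. Lean on these libraries where they do the work, as an engineer would, in place of code of your own. Each camera call takes 0.05 s, during which the arm holds its last target. There are 200 camera calls.

### The job

Test the four push-button canisters on the cardboard sheet by pressing each lid button right down and letting go: a sound lid clicks and its button stays down. Leave the sound ones sealed where they stand; a canister whose button springs back up goes upright into the cardboard returns tray, set down rather than dropped, without disturbing the tumbler in it or the other things on the bench.

Things in the scene. Friction and masses are not known exactly. Their poses are not given: they have to be found in the camera images.
- can_a_mid (a point): centre of canister A, 45 mm above its underside, z up. All four look alike: clear square tub 60 mm wide under a white lid 64 mm square, lid top 90 mm above the underside; 0.15 to 0.25 kg. They stand 115 mm or more apart (centres) on a fixed cardboard sheet 280 mm square, 3 mm thick. Mid-lid is a round push button 36 mm across; while up it can be pinched to lift the canister.
- can_a_button (a joint): push button of canister A: 0 = up (its top 14 mm above the lid, 59 mm above the canister's centre point), 0.012 m = fully down (its top 2 mm above the lid). All start up. It takes up to 4 N to push right down. It must be pushed right home, past about 10 mm. A sound one snaps over and stays at 0.012 when let go; a faulty one springs back to 0.
- can_b_mid (a point): centre of canister B, 45 mm above its underside, z up. All four look alike: clear square tub 60 mm wide under a white lid 64 mm square, lid top 90 mm above the underside; 0.15 to 0.25 kg. They stand 115 mm or more apart (centres) on a fixed cardboard sheet 280 mm square, 3 mm thick. Mid-lid is a round push button 36 mm across; while up it can be pinched to lift the canister.
- can_b_button (a joint): push button of canister B: 0 = up (its top 14 mm above the lid, 59 mm above the canister's centre point), 0.012 m = fully down (its top 2 mm above the lid). All start up. It takes up to 4 N to push right down. It must be pushed right home, past about 10 mm. A sound one snaps over and stays at 0.012 when let go; a faulty one springs back to 0.
- can_c_mid (a point): centre of canister C, 45 mm above its underside, z up. All four look alike: clear square tub 60 mm wide under a white lid 64 mm square, lid top 90 mm above the underside; 0.15 to 0.25 kg. They stand 115 mm or more apart (centres) on a fixed cardboard sheet 280 mm square, 3 mm thick. Mid-lid is a round push button 36 mm across; while up it can be pinched to lift the canister.
- can_c_button (a joint): push button of canister C: 0 = up (its top 14 mm above the lid, 59 mm above the canister's centre point), 0.012 m = fully down (its top 2 mm above the lid). All start up. It takes up to 4 N to push right down. It must be pushed right home, past about 10 mm. A sound one snaps over and stays at 0.012 when let go; a faulty one springs back to 0.
- can_d_mid (a point): centre of canister D, 45 mm above its underside, z up. All four look alike: clear square tub 60 mm wide under a white lid 64 mm square, lid top 90 mm above the underside; 0.15 to 0.25 kg. They stand 115 mm or more apart (centres) on a fixed cardboard sheet 280 mm square, 3 mm thick. Mid-lid is a round push button 36 mm across; while up it can be pinched to lift the canister.
- can_d_button (a joint): push button of canister D: 0 = up (its top 14 mm above the lid, 59 mm above the canister's centre point), 0.012 m = fully down (its top 2 mm above the lid). All start up. It takes up to 4 N to push right down. It must be pushed right home, past about 10 mm. A sound one snaps over and stays at 0.012 when let go; a faulty one springs back to 0.
- tray: returns tray: open cardboard tray fixed to the bench, inside 240 mm (its x) by 160 mm (its y), walls 35 mm high (the one at -x is 18 mm), 4 mm thick. Origin: centre of its underside; z up; the inner floor is 3 mm above it. Its half towards +x already holds the tumbler; the half towards -x is free (put things about 50 mm from the origin towards -x). It stands left or right of the canisters.
- tumbler_mid (a point): centre, half-way up, of a white ceramic tumbler, 68 mm across and 95 mm tall, already standing in the tray (leave alone)
- carton: opened stock carton with small white retail boxes, fixed, 220 x 170 x 100 mm high with flaps to 100 mm, on the other side of the canisters from the tray (leave alone). Origin: centre of its underside
- tape: roll of packing tape lying flat beyond the canisters, 96 mm across, 48 mm high (leave alone). Origin: centre of its underside
- pricer: grey price-label gun lying on its side beyond the canisters, 140 x 140 x 46 mm high (leave alone). Origin: under the middle of its barrel
Things that resemble listed ones, but are neither listed nor needed, are in the scene too. What is shaped like the part that bears can_d_mid but purple or turquoise is not meant.

How it is judged (in metres and radians):
On the way, in this order (a step that is already met when the one before it is completed fails the run):
1. the canister with the faulty lid has had its button pressed right down (value of joint can_c_button above 0.0105 m), for 0.03 s.
2. after that test, the faulty canister stands in the returns tray (x of can_c_mid in the frame of tray between -0.105 and 0.105 m and y of can_c_mid in the frame of tray between -0.065 and 0.065 m and z of can_c_mid in the frame of tray between 0.042 and 0.054 m and angle between can_c_mid's own z axis and vertical below 0.1 rad), for 0.2 s.
At the end, for the whole second after the job is handed in: The buttons of the three sound canisters are latched down (past 10.5 of 12 mm), these canisters upright (within 0.1 rad) and within 30 mm of where they started; the canister whose button springs back stands upright (within 0.1 rad) on the floor of the returns tray, wholly within its walls (all of step 2 and value of joint each of can_a_button, can_b_button, can_d_button above 0.0105 m and distance of each of can_a_mid, can_b_mid, can_d_mid from where it was at the start of the episode below 0.03 m and angle between each of can_a_mid, can_b_mid, can_d_mid's own z axis and vertical below 0.1 rad); the robot touches nothing.
It fails at once if the canister is let go in mid-air (more than about 35 mm up) (contact force between the fingers and anything else below 0.02 N and height (world z) of any of can_a_mid, can_b_mid, can_c_mid, can_d_mid above 0.086 m).
It fails at once if the tumbler in the tray is knocked over or shoved more than 30 mm (distance of tumbler_mid from where it was at the start of the episode above 0.03 m or angle between tumbler_mid's own z axis and vertical above 0.5 rad).
It fails at once if the tape roll or the price gun is moved more than 30 mm (distance of any of tape, pricer from where it was at the start of the episode above 0.03 m).
It also fails if it takes over 59 s, if anything falls off the work surface, if the arm or the gripper's body presses on something with over 40 N, if the wrist force passes 120 N, or if a joint passes its speed limit or range.

## Working session

There is one attempt and no reset: what is moved stays moved. The work goes in short steps, each a Python script; the robot and the scene stay as the last script left them, time stands still between calls to the robot, and variables do not carry over. Pictures are saved under pics/ and viewed, about 8 in all and at most 12, crops included, and the job is handed in when it is done.

```bash
mkdir -p pics; ls; cat > h.py <<'E'
import numpy as np, cv2
from cell import robot, grip, kin, viewer
def snap(cam, fn):
    im=viewer.read_camera(cam); cv2.imwrite('pics/'+fn, cv2.cvtColor(im,cv2.COLOR_RGB2BGR)); return im
def toworld(p,info): return np.array(info['R']).T@(np.array(p)-np.array(info['t']))
def proj(X,info):
    c=np.array(info['camera_matrix'])@(np.array(info['R'])@np.array(X)+np.array(info['t'])); return c[:2]/c[2]
E
python3 - <<'E'
from h import *
print(robot.observe())
a=snap('scene','s0.png');
i=viewer.camera_info('scene')
for n in ['can_d_mid','tray','tumbler_mid','carton','tape','pricer']:
    for d in viewer.pinpoint(n,'scene'): 
        w=toworld(d['at'],i); print('scene',n,round(d['confidence'],2),w.round(0),proj(w,i).round())
b=snap('top','t0.png');i=viewer.camera_info('top')
for n in ['can_d_mid','tray','tumbler_mid','carton','tape','pricer']:
    for d in viewer.pinpoint(n,'top'): 
        w=toworld(d['at'],i); print('top',n,round(d['confidence'],2),w.round(0),proj(w,i).round())
    
E
```

```text
pics
{'t': 0.0, 'joints': array([ 1.13901207,  0.46838163, -0.01163368,  1.60361218,  0.00600821,
        1.07140456, -0.05633098]), 'joint_velocities': array([-2.91585489e-04, -7.05325522e-04,  4.27385804e-04,  1.46570575e-03,
        1.01328916e-03,  9.30293570e-05,  1.59476598e-03]), 'joint_torque': array([-1.52214816e-04, -5.20573783e+01, -1.24442598e-02, -2.43748266e+01,
       -5.65932132e-02,  1.72093534e-02,  2.02454012e-04]), 'tcp_pos': array([ 246.12060126, -600.9714437 ,  213.64221673]), 'tcp_rot': array([ 2.00855435,  0.39721835, -2.00948859]), 'contact_force': array([ 0.74950297, -0.53494165,  1.11058831]), 'wrist_torque': array([ 0.01588494, -0.05159743, -0.00580959]), 'grip_width': 1.000098049856794}
scene can_d_mid 0.89 [ 275. -334.   47.] [155. 224.]
scene can_d_mid 0.85 [464. -40.  51.] [290. 211.]
scene can_d_mid 0.62 [ 578. -317.   53.] [222. 289.]
scene tray 0.63 [ 530. -325.    1.] [211. 293.]
scene tray 0.39 [476.  91.  52.] [328. 193.]
scene tray 0.18 [604.  80.  52.] [358. 217.]
scene tumbler_mid 0.64 [ 578. -317.   55.] [222. 289.]
scene carton 0.85 [483. 327.   1.] [381. 179.]
scene carton 0.47 [ 526. -324.    2.] [211. 292.]
scene tape 0.78 [767. 162.   2.] [423. 248.]
scene tape 0.46 [ 527. -325.    4.] [210. 292.]
scene pricer 0.78 [782. -93.   3.] [361. 305.]
top can_d_mid 0.89 [ 279. -331.   46.] [454. 304.]
top can_d_mid 0.83 [317. 138.  44.] [269. 292.]
top can_d_mid 0.64 [ 319. -155.   45.] [384. 289.]
top tray 0.95 [ 522. -331.   -0.] [444. 209.]
top tumbler_mid 0.84 [ 582. -322.   51.] [446. 185.]
top carton 0.82 [478. 324.  -4.] [201. 229.]
top tape 0.71 [767. 157.   1.] [263. 122.]
top pricer 0.91 [787. -95.   2.] [355. 114.]
top pricer 0.25 [ 523. -329.    1.] [444. 209.]
```

View pics/s0.png

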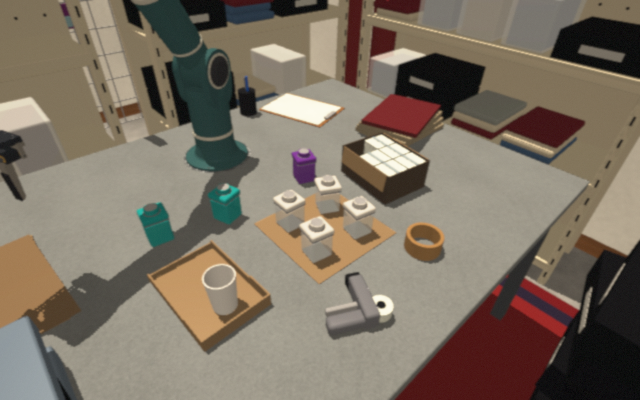

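View pics/t0.png

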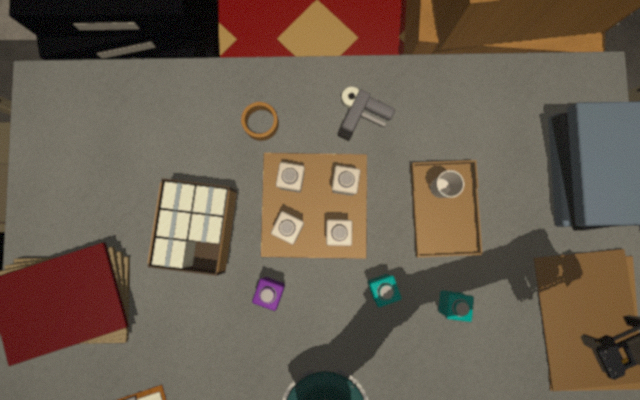

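Canisters wanted: the clear tubs with white lids on the sheet, top pixels (290,176), (346,179), (288,227), (340,232). Look-alikes to ignore: purple (268,293), turquoise (384,290) and (457,305), and the white boxes in the carton (190,220). Tray centre is (445,208), with the tumbler at its far (+x) end. Next I go above the sheet for a close look.

```bash
cat >> h.py <<'E'
from scipy.spatial.transform import Rotation as Ro
def down(yaw):  # tool x down, jaws (tool y) along yaw
    y=np.array([np.cos(yaw),np.sin(yaw),0]); x=np.array([0,0,-1.]); return Ro.from_matrix(np.c_[x,y,np.cross(x,y)]).as_rotvec()
def ray(px,info,z):
    R,t,K=[np.array(info[k]) for k in('R','t','camera_matrix')]
    c=-R.T@t; d=R.T@np.linalg.inv(K)@[px[0],px[1],1]; return c+d*(z-c[2])/d[2]
E
python3 - <<'E'
from h import *
i=viewer.camera_info('top')
for p in [(290,176),(346,179),(288,227),(340,232)]: print(ray(p,i,107).round())
for p in [(411,162),(474,160),(480,252),(417,256)]: print('tray',ray(p,i,30).round())
P=[620,10,330]
o=min((down(y) for y in (np.pi/2,-np.pi/2)), key=lambda o: 9 if kin.ik(P,o) is None else abs(kin.ik(P,o)[6]-robot.observe()['joints'][6]))
print(o, kin.ik(P,o))
robot.movep(P,o)
s=robot.observe();print(s['t'],s['tcp_pos'],s['joints'])
i=viewer.camera_info('wrist');im=snap('wrist','w0.png')
for n in ['can_d_mid','can_d_button']:
    for d in viewer.pinpoint(n,'wrist'): 
        w=toworld(d['at'],i); print(n,round(d['confidence'],2),w.round(0),proj(w,i).round())
g=cv2.cvtColor(im,cv2.COLOR_RGB2GRAY)
c=cv2.HoughCircles(g,cv2.HOUGH_GRADIENT,1,30,param1=100,param2=22,minRadius=8,maxRadius=45)
if c is not None:
    for q in c[0][:12]: print(q.round(1), ray(q[:2],i,107).round(1))
E
```

```text
[604.  77. 107.]
[594. -61. 107.]
[479.  83. 107.]
[464. -44. 107.]
tray [ 647. -239.   30.]
tray [ 650. -405.   30.]
tray [ 408. -409.   30.]
tray [ 400. -246.   30.]
[ 4.80917673e-17  1.57079633e+00 -4.80917673e-17] [ 0.49856852  0.4493371  -0.79756038  1.50199053  0.32602221  1.32766611
  1.24281971]
3.2667 [620.02528377   8.73526252 329.66328416] [ 0.4994905   0.44959201 -0.79639694  1.50206046  0.32613801  1.32770125
  1.2427067 ]
can_d_mid 0.52 [764. 159.   2.] [407. 249.]Traceback (most recent call last):
  File "<stdin>", line 12, in <module>
ValueError: it knows: can_a_mid, can_b_mid, can_c_mid, can_d_mid, carton, pricer, tape, tray, tumbler_mid
```

View pics/w0.png

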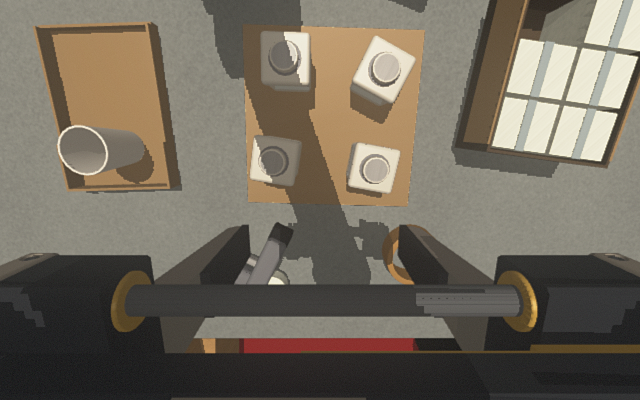

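Wrist view: four white lids on the sheet, buttons at about (285,56), (386,69), (273,162) and (376,170). Tumbler is at (85,150) in the tray, clear of its free end. Next, an enlarged crop with the triangulated centres.

```bash
python3 - <<'E'
from h import *
i=viewer.camera_info('wrist'); it=viewer.camera_info('top')
im=cv2.imread('pics/w0.png'); g=cv2.cvtColor(im,cv2.COLOR_BGR2GRAY)
c=cv2.HoughCircles(g[:210,230:430],cv2.HOUGH_GRADIENT,1,40,param1=80,param2=12,minRadius=11,maxRadius=19)
for q in c[0][:8]: q[:2]+=[230,0]; print(q.round(1), ray(q[:2],i,107).round(1))
for p in [(285,56),(386,69),(273,162),(376,170)]: w=ray(p,i,107);print(p,w.round(1),proj(w,it).round(1))
print('cam', (-np.array(i['R']).T@i['t']).round())
cr=cv2.resize(im[10:210,235:425],None,fx=3,fy=3,interpolation=cv2.INTER_CUBIC)
for q in c[0][:8]: cv2.circle(cr,(int((q[0]-235)*3),int((q[1]-10)*3)),int(q[2]*3),(0,0,255),1)
cv2.imwrite('pics/w0c.png',cr)
E
```

```text
[376.5 170.5  13.8] [607.3  79.1 107. ]
[283.5  54.5  16. ] [463.7 -41.3 107. ]
[384.5  68.5  17.1] [479.9  83.9 107. ]
[268.5 163.5  17.2] [597.6 -66.  107. ]
(285, 56) [465.4 -39.5 107. ] [338.3 231.7]
(386, 69) [480.5  85.8 107. ] [286.7 226.2]
(273, 162) [595.6 -59.8 107. ] [345.6 178.4]
(376, 170) [606.6  78.4 107. ] [289.3 174.8]
cam [555.   8. 500.]
```

View pics/w0c.png

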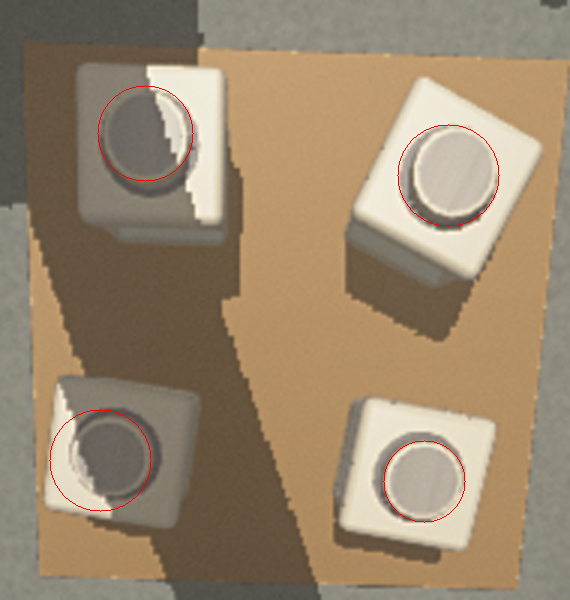

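Crop confirms four white-lidded clear tubs. The button tops are at wrist pixels (283,54), (386,68), (273,163) and (376,170), and the top-camera rays agree within 4 mm. Pressing P1 first.

```bash
cat >> h.py <<'E'
C={'P1':(464,-42),'P2':(480,85),'P3':(596,-60.5),'P4':(606,78)}
O=down(np.pi/2); O=np.array([0,np.pi/2,0])
def fz(): return np.mean([(robot.hold(0.02),robot.observe()['contact_force'][2])[1] for _ in range(5)])
def press(n):
    x,y=C[n]
    robot.servo_line([x,y,125],feed=250); f0=fz(); L=[]
    robot.servo_line([x,y,97],feed=60); L.append((97,round(fz()-f0,1)))
    for z in (95.5,94.5,93.7,92.9,92.1):
        robot.servo_line([x,y,z],feed=30); f=fz()-f0; L.append((z,round(robot.observe()['tcp_pos'][2],1),round(f,1)))
        if abs(f)>7: break
    robot.hold(0.1)
    robot.servo_line([x,y,101],feed=60); L.append((101,round(fz()-f0,1)))
    robot.servo_line([x,y,135],feed=200)
    print(n,L,robot.observe()['t'],flush=True)
E
python3 - <<'E'
from h import *
grip(0.0,20)
robot.movep([464,-42,150],O)
print(robot.observe()['t'],robot.observe()['tcp_pos'],robot.observe()['tcp_rot'],robot.observe()['grip_width'])
press('P1')
E
```

```text
5.6833 [465.92177345 -41.75175612 151.10900919] [9.17546828e-05 1.56782437e+00 1.87163454e-04] 0.0027316406923852126
P1 [(97, np.float64(-0.4)), (95.5, np.float64(95.6), np.float64(-0.2)), (94.5, np.float64(95.4), np.float64(9.3)), (101, np.float64(-0.5))] 8.1417
```

P1 snapped down: no force on the return at 101 mm. The others next.

```bash
python3 - <<'E'
from h import *
for n in ('P2','P4','P3'): press(n)
robot.movep([620,10,330],O)
i=viewer.camera_info('wrist');im=snap('wrist','w1.png')
cv2.imwrite('pics/w1c.png',cv2.cvtColor(cv2.resize(im[10:210,235:425],None,fx=3,fy=3,interpolation=cv2.INTER_CUBIC),cv2.COLOR_RGB2BGR))
d=viewer.pinpoint('tray','wrist')
for q in d: print(toworld(q['at'],i).round(),q['confidence'])
print(robot.observe()['t'])
E
```

```text
P2 [(97, np.float64(0.2)), (95.5, np.float64(95.6), np.float64(0.1)), (94.5, np.float64(95.3), np.float64(9.4)), (101, np.float64(-0.2))] 11.0167
P4 [(97, np.float64(3.1)), (95.5, np.float64(95.6), np.float64(3.7)), (94.5, np.float64(95.4), np.float64(9.2)), (101, np.float64(2.6))] 13.8833
P3 [(97, np.float64(0.0)), (95.5, np.float64(95.5), np.float64(0.1)), (94.5, np.float64(95.4), np.float64(6.5)), (93.7, np.float64(95.4), np.float64(11.7)), (101, np.float64(-0.0))] 17.15
[ 522. -328.   -1.] 0.68
18.0917
```

View pics/w1c.png

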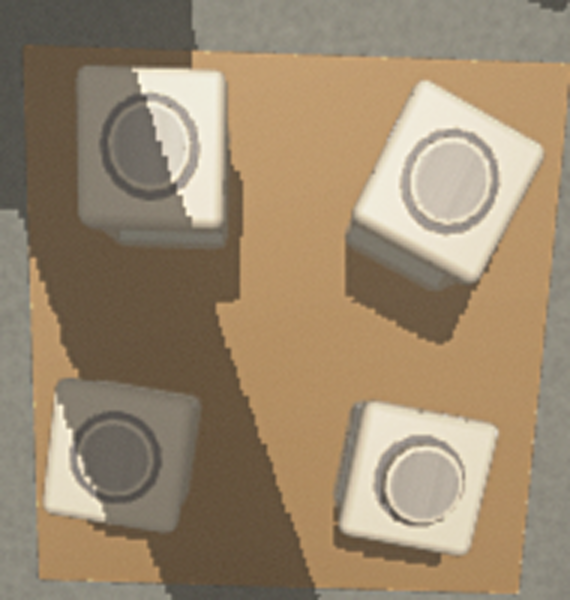

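P4 (606,78) is faulty: it pushed back 2.6 N at 101 mm and its button stands proud in the picture. The other three are flush. Picking P4 by its button.

```bash
python3 - <<'E'
from h import *
x,y=C['P4']
print(kin.ik([474,-328,215],O),kin.ik([474,-328,95],O))
grip(0.72)
robot.movep([x,y,140],O)
robot.servo_line([x,y,96],feed=80)
grip(0.0,25); robot.hold(0.2)
s=robot.observe(); print('w',s['grip_width']*92,s['tcp_pos'])
robot.servo_line([x,y,110],feed=50)
robot.hold(0.2); s=robot.observe();print('w',s['grip_width']*92,s['contact_force'],s['t'])
robot.servo_line([x,y,215],feed=150)
robot.hold(0.2); s=robot.observe();print('w',s['grip_width']*92,s['contact_force'],s['t'])
snap('scene','s1.png')
E
```

```text
[ 1.14484475  0.47030796 -0.7836143   1.74884963  0.37172202  1.07717985
  1.80669808] [ 1.06911276  0.61261433 -0.6915431   1.84311092  0.50148442  0.86762895
  1.70384765]
w 34.99034992999493 [606.11068836  78.27646915  96.20547743]
w 35.206770469338124 [-0.31390446  0.88062561 -3.27184063] 22.075
w 35.118840390575244 [-0.45704512  0.17329489 -2.75837191] 23.125
```

View pics/s1.png

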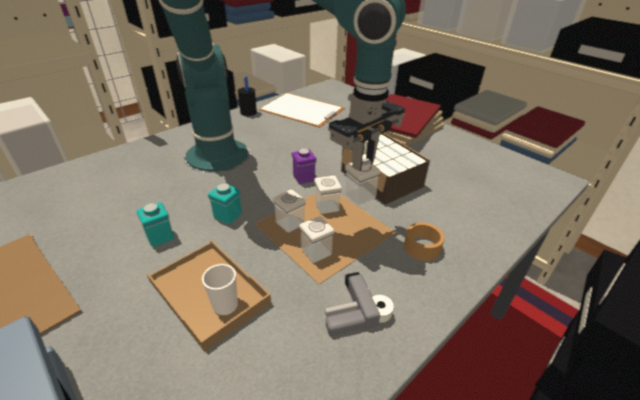

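The canister hangs upright from the gripper near (365,165); the other three and the bench items are unmoved. Carrying it to the tray and setting it down by force.

```bash
python3 - <<'E'
from h import *
T=[474,-328]
robot.servo_line(T+[215],feed=200); robot.hold(0.3)
print(robot.observe()['grip_width']*92, robot.observe()['t'])
robot.servo_line(T+[115],feed=120)
robot.servo_line(T+[101],feed=40); f0=fz(); 
for z in (99,98,97,96.3,95.6,94.9,94.2,93.5):
    robot.servo_line(T+[z],feed=30); f=fz()-f0; print(z,round(f,1))
    if f>2: break
robot.hold(0.2); s=robot.observe(); print(s['tcp_pos'],s['t'],s['grip_width']*92)
snap('scene','s2.png')
E
python3 -c "
import cv2;i=cv2.imread('pics/s2.png');cv2.imwrite('pics/s2c.png',cv2.resize(i[160:370,110:310],None,fx=2.8,fy=2.8,interpolation=cv2.INTER_CUBIC))"
```

```text
35.00447872384897 25.7583
99 0.3
98 -0.1
97 0.1
96.3 0.3
95.6 4.5
[ 474.13112158 -327.89950906   95.76758631] 29.1917 35.05761046277782
```

View pics/s2c.png

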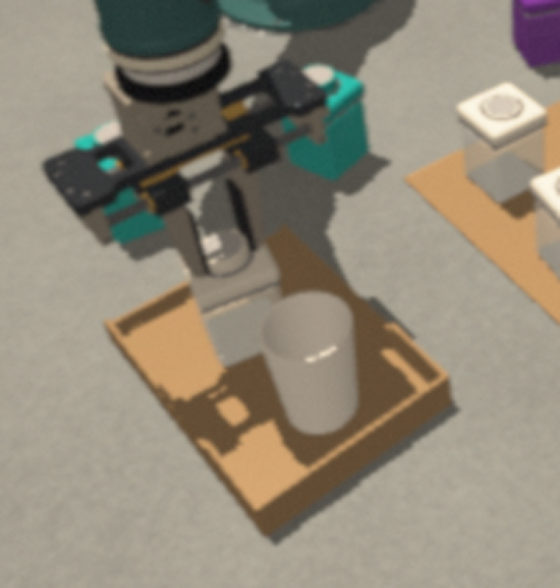

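The canister stands on the tray floor (contact at 95.6 mm as expected), clear of the walls and upright; the tumbler stands beside it untouched. Releasing, retreating and checking.

```bash
python3 - <<'E'
from h import *
T=[474,-328]
grip(0.72); robot.hold(0.2)
robot.servo_line(T+[140],feed=80)
robot.servo_line(T+[250],feed=200)
robot.movep([560,-150,330],O); robot.hold(0.3)
i=viewer.camera_info('wrist'); snap('wrist','w2.png')
for c in ('wrist',):
  for n in('can_d_mid','tumbler_mid','tray'):
    for d in viewer.pinpoint(n,c): print(n,round(d['confidence'],2),toworld(d['at'],i).round())
s=robot.observe(); print(s['t'],s['contact_force'])
E
```

```text
tumbler_mid 0.97 [ 577. -322.   51.]
tray 0.62 [ 523. -327.   -0.]
32.825 [-0.32840089 -0.21191457  0.0057391 ]
```

View pics/w2.png

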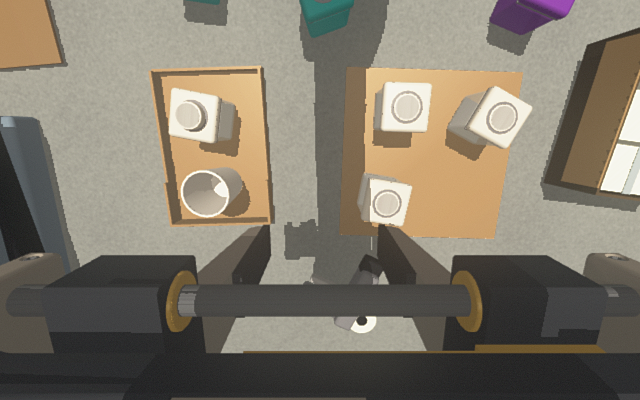

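The faulty canister is upright in the tray at (195,115) with its button up and the tumbler standing at (205,195). The three sound ones at (406,107), (501,117) and (387,204) have flush buttons. Handing in.

```bash
python3 -c "
from h import *
robot.job_done()"
```

```text
the job is handed in; nothing more can be done
```

I pressed all four buttons, found one faulty canister, stood it in the returns tray and handed the job in. No verdict is reported.

- **Test:** Three buttons snapped down and stayed; there was no force on the way back up at 101 mm, and they look flush in the pictures. The fourth, at about (606, 78) mm, pushed back with 2.6 N and stood up again.
- **Placing:** I carried that one by its button and lowered it until it touched the tray floor, at a TCP height of 95.6 mm as expected. I let go at about (474, -328) mm, roughly 50 mm from the tray centre towards its free end.
- **Last checks:** The final wrist picture, taken about 33 s in, shows it upright inside the walls. The tumbler was still standing, measured at (577, -322) mm against (582, -322) mm at the start, which is within the camera's error. The three sound canisters look to be where they started, and the contact force on the robot was about zero.
- **Not confirmed by number:** The trained network did not report any canister in that last picture, so their final poses rest on the image and the robot's own positions. I did not re-measure the tape roll and price gun after placing; both looked unmoved while I was carrying the canister.

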